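# Slide the vial rack home on the shaker and clamp it with its quarter-turn thumbscrew

## Task

Clamp the vial rack to the orbital shaker so that it cannot walk off: slide it back, gently, until the slots in its foot are fully home under the two headed pins and the hole in its tab lies over the socket in the platform. Then take the red thumbscrew from the grey block, put it down through both holes with light pressure, turning it until its lugs drop into the hidden slot and its flange lies flat on the tab, and turn it clockwise by about a quarter turn until it is fully home against its stop, without pressing the sprung socket to its bottom or forcing the stop. Keep the vials upright in the rack, leave everything else on the bench alone, and let go.

Things in the scene. Friction and masses are not known exactly. Their poses are not given: they have to be found in the camera images.
- shaker: Low white orbital shaker, fixed on the bench. Origin on the bench under its centre; +x to its rear, away from the robot; z up. Aluminium platform 240 x 200 mm, flat top 80 mm above the origin. With the rack fully home, the rack's origin is at (38, 0, 80) mm in this frame, its axes parallel to the shaker's.
- pins_middle (a point): Midway between the two headed steel pins on the platform, at platform level: (96, 0, 80) mm in the shaker's frame; the pins stand 35 mm to either side of it along y. Shank 10 mm; head 18 mm wide, its underside 9.5 mm and its top 13.5 mm above the platform.
- socket_mouth (a point): Centre of the 34 mm round screw socket at the level of the platform top: (-57, 0, 80) mm in the shaker's frame. 4 mm down lies a sprung cover plate with a 14.5 mm centre hole and a straight slot 6.6 mm wide for the lugs. The slot runs along the shaker's y, give or take 0.75 rad: its angle differs each time, is not measured, is under the rack, and must be felt for.
- socket_spring (a joint): Height of the sprung socket, m: 0 at rest, negative pressed down (3 N/mm; bottoms at -0.006 m, 18 N, never press it that far), positive when the locked screw draws it up: about +0.0016 at the stop, where it stays by itself. Turning the screw takes up to 0.2 N m; a clear rise above that is the hard stop; do not exceed about 0.4 N m.
- rack: Loose vial rack, 0.35 to 0.5 kg with its vials: 8 mm foot plate, blue deck, black handle. Starts on the platform 34 to 58 mm short of home, a little askew. Origin under the handle on the underside of the plate; +x to its rear, z up. Plate 100 mm wide from x = -50 to 70 mm; blue block x = -41 to 41, y = -52 to 52, up to z = 40 mm; vial caps reach z = 65 mm.
- rack_slots (a point): Midway between the bottoms of the two slots in the rear of the foot plate: (53, 0, 0) mm in the rack's frame. The slots lie 35 mm to either side along y, are 12 mm wide with flared mouths and open at the rear edge, x = 70 mm; fully home, both pin shanks touch their bottoms.
- rack_handle (a point): Middle of the rack's handle, a level black bar 12 mm thick (along the rack's x), 104 mm long (along its y) and 14 mm high, 97 mm above the rack's origin, free all round.
- rack_hole (a point): Centre of the 25 mm round hole in the rack's 56 mm wide front tab, at the underside of the plate: (-95, 0, 0) mm in the rack's frame. The top of the tab is 8 mm above it; the tab ends 22 mm in front of it.
- thumbscrew: Loose steel quarter-turn thumbscrew, 70 g, red wing up, starting upright in a hole of the grey block. Origin on its axis at the underside of the flange; z up. Flange 32 mm wide, 4 mm thick. Below it a shoulder 21 mm wide to z = -7.5 mm, then a 12 mm shank with a cone point to z = -31 mm. Half a turn makes no difference.
- screw_wing (a point): Middle of the red wing, 26 mm above the flange's underside: 38 mm long (along the screw's x), 14 mm thick (along y), 22 mm high; to be gripped across its thickness. Below it a neck 14 mm wide.
- screw_lugs (a point): Middle of the screw's lugs, a square cross bar 5 mm high, 4.6 mm thick and 22 mm long, parallel to the wing, 19.5 mm below the flange's underside. Off the slot they rest on the cover plate (flange 10 mm above the tab); within 0.1 rad of it they drop in. Turned clockwise from above they then climb ramps to a hard stop 1.7 rad (just under 100 degrees) past the slot.
- screw_block: Grey plastic parking block, 56 x 96 x 42 mm, fixed on the bench. Origin under its centre, long side along y. Two 26 mm holes, 36 mm deep, at y = -22 mm (the thumbscrew stands here) and +22 mm (empty).
- vial_1: Sample vial with a white cap, 28 mm wide, 57 mm tall, loose in the front left hole of the rack. Origin at its foot, z up.
- vial_2: Sample vial with a white cap, 28 mm wide, 57 mm tall, loose in the rear middle hole of the rack. Origin at its foot, z up.
- vial_3: Sample vial with a white cap, 28 mm wide, 57 mm tall, loose in the rear right hole of the rack. Origin at its foot, z up.
- amber_bottle: Amber glass bottle with a black cap, 46 mm wide, 93 mm tall. A bystander; origin at its foot.
- beaker: Glass beaker, 56 mm wide, 70 mm tall. A bystander; origin at its foot.
- spare_vial: Sample vial with a white cap, 28 mm wide, 57 mm tall, standing alone on the bench. A bystander; origin at its foot.
- flask: Conical glass flask, 64 mm wide, 105 mm tall. A bystander; origin at its foot.
- jar: White jar with a lid, 48 mm wide, 51 mm tall. A bystander; origin at its foot.

How it is judged:
On the way, in this order (a step that is already met when the one before it is completed fails the run):
1. the rack is home on its pins, flat, its hole over the socket (horizontal distance between rack_hole and socket_mouth below 0.003 m and angle between the x axis of rack and the x axis of shaker, either way round below 0.04 rad and angle between rack's own z axis and vertical below 0.05 rad), for 0.2 s.
2. the thumbscrew is through both holes, its flange on the tab (z of thumbscrew in the frame of rack below 0.01 m and horizontal distance between thumbscrew and socket_mouth below 0.004 m and angle between thumbscrew's own z axis and vertical below 0.08 rad), for 0.1 s.
At the end, for the whole second after the job is handed in: Rack home (hole within 3 mm of the socket's axis, within 0.04 rad of the shaker, flat); screw upright through both, flange within 2 mm of the tab, socket drawn up over 1.25 mm (locked); vials upright; all at rest (all of step 1 and all of step 2 and value of joint socket_spring above 0.00125 m and angle between each of vial_1, vial_2, vial_3's own z axis and vertical below 0.2 rad and linear speed of each of rack, thumbscrew below 0.01 m/s); the robot touches nothing.
It fails at once if the sprung socket was pressed to its bottom (value of joint socket_spring below -0.0056 m).
It fails at once if the screw was forced in the shaker (over 80 N) (contact force between thumbscrew and shaker above 80 N).
It fails at once if the rack was rammed or pressed hard on the shaker (over 60 N) (contact force between rack and shaker above 60 N).
It fails at once if a vial was tipped or lifted out of the rack (angle between any of vial_1, vial_2, vial_3's own z axis and vertical above 0.5 rad or z of any of vial_1, vial_2, vial_3 in the frame of rack above 0.035 m).
It fails at once if a bystander was moved over 3 cm (distance of any of amber_bottle, beaker, spare_vial, flask, jar from where it was at the start of the episode above 0.03 m).
It also fails if it takes over 72 s, if anything falls off the work surface, if the arm or the gripper's body presses on something with over 40 N, if the wrist force passes 120 N, or if a joint passes its speed limit or range.

## Robot

A 6-joint arm with a two-finger parallel gripper is mounted at the origin on a cart in front of the work surface, level with it; the furniture and walls round the work are solid. World frame = base frame: x ahead of the robot, y to its left, z up, the work surface at z = 0. Lengths are in m, angles in rad, forces in N, time in s.
With the tool pointing down it reaches from about 0.375 to 0.975 m from the base axis. Payload 3.8 kg.
Tool frame: the origin (TCP) lies at the very end of the fingers, on their centre line; the grasp point (between the pads) lies arm.hold_point_z behind it (arm.hold_point_z is the distance from the TCP to the grasp point, in m); z points along the fingers, y is the line along which they close (so a half turn about z gives the same grasp; the last joint's range is limited). The gripper opens to 85 mm and grips with 20 to 120 N. Pads are 22 mm wide; open, the fingers measure 114 mm over their backs; the gripper's body (76 mm by 85 mm) begins 54 mm behind the grasp point. The pads swing forward as they close: fully open they stand 13 mm farther back than shut.
Start: joints at [1.134, 0.264, 1.604, -0, 1.274, -0.037], TCP at [0.263, 0.622, 0.231] pointing down, gripper open.
Joint ranges: [-2.63, 2.63], [-0.94, 2.18], [0.31, 2.57], [-1.31, 4.45], [0, 2.66], [-2.55, 2.55]. Speed limits (rad/s): [2.57, 2.57, 3.14, 3.14, 3.14, 3.14].

## Interface

Orientations are given as [roll, pitch, yaw] about the fixed x, y, z axes, in that order (R = Rz(yaw) Ry(pitch) Rx(roll)).
In Python, from workcell import arm, optics, ticket gives the robot as it stands. The module is installed in compiled form; this text tells all that it offers.
- The arm moves only by the tool send_rows, never from a script. Its argument "motion" is a list of rows, each a list of 3 entries, a list of its own where there are three numbers: the shift along the tool's x, y, z in cm, then the turn, a rotation vector about the tool's x, y, z in rad, then the opening, from -1 (shut) to 1 (fully open). In form: [[[x, y, z], [rx, ry, rz], jaw], ...]. A call has 1 to 8 rows; each row shifts and turns the commanded pose from where the row before left it, along the tool's axes as they then stand; what a row does not reach is not made up. A row lasts 1/8 s, in which the tool goes at most 62.5 mm and 10.7 degrees, less where a joint would pass 70% of its speed; a pose out of reach is approached as far as the arm can. A call with a gripper value outside its range is refused whole. The fingers move at their own pace and stop on an object; the grip force is fixed at half the most. Time passes only in rows, so rows that do not move let the fingers close. It gives the time, the measured TCP pose, the force, the opening and the grip force at its end, in the units of the state.
- arm.get_state(): the state, without advancing time (a new reading comes with each control period).
- optics.snapshot(name): name is "scene" or "side" or "wrist"; returns a dict with "image" (384x512x3 uint8, blue, green, red), "fx", "fy", "cx", "cy" (pixels), "k1" (the pictures are not rectified: a ray, as slopes to the right and down, at radius r is drawn at 1 + k1 r^2 times it, then the intrinsics apply), "cam_to_world" (4x4, takes a point from camera to world coordinates). Camera axes: x right, y up, looking along -z (the intrinsics and any distortion apply to the point x, -y, -z); pixel columns grow to the right and rows downward; lengths in m; the calibration is good to about 2 mm. A picture is of the moment at which its call begins. There is no depth.
- ticket.job_done(): hands the job in; it is judged then, once.
The state is a dict: "t": time; "qpos": joint angles; "qvel": joint speeds; "tau": joint torques, N m; "ee_pos": TCP position; "eef_rot": TCP orientation; "contact_force": force on the tool from outside, world axes, zero at the start; "moment": the same for the moment, N m; "finger_gap": opening from 0.0 (shut) to 1.0 (fully open); "finger_force": force on a finger pad.
Only numpy, scipy, OpenCV 4.12 (cv2) and the standard library are available. Lean on these libraries where they do the work, as an engineer would, in place of code of your own. Each camera call takes 0.05 s, during which the arm holds its last target. There are 200 camera calls.

## Working session

There is one attempt and no reset: what is moved stays moved. The work goes in short steps, Python scripts to look and compute and a tool call to move; the robot and the scene stay as the last step left them, time stands still between calls to the robot, and variables do not carry over. Pictures are saved under pics/ and viewed, at most 10 in all, crops included, and the job is handed in when it is done.

Besides the shell and the picture viewer there is one more tool, called after ">>>" as name(argument=value, ...) on one line, values as JSON. send_rows: Moves the arm, as the interface text tells. Its arguments: {"type":"object","properties":{"motion":{"type":"array","items":{"type":"array"}}},"required":["motion"]}

```bash
mkdir -p pics
cat > h.py <<'E'
import numpy as np, cv2
from workcell import arm, optics, ticket
def snap(n,save=None):
    s=optics.snapshot(n)
    if save: cv2.imwrite('pics/'+save,s['image'])
    return s
def ray(s,u,v):
    K=np.array([[s['fx'],0,s['cx']],[0,s['fy'],s['cy']],[0,0,1.]])
    p=cv2.undistortPoints(np.array([[[u,v]]],float),K,np.array([s['k1'],0,0,0.]))[0,0]
    T=np.array(s['cam_to_world']); d=T[:3,:3]@np.array([p[0],-p[1],-1]); return T[:3,3],d
def onz(s,u,v,z):
    o,d=ray(s,u,v); return o+d*(z-o[2])/d[2]
def proj(s,P):
    T=np.array(s['cam_to_world']); c=T[:3,:3].T@(np.array(P)-T[:3,3])
    x,y=c[0]/-c[2],-c[1]/-c[2]; f=1+s['k1']*(x*x+y*y)
    return np.array([s['fx']*x*f+s['cx'],s['fy']*y*f+s['cy']])
E
python3 - <<'E'
from h import *
print(arm.get_state(),arm.hold_point_z)
ims=[]
for n in("scene","side","wrist"):
    s=snap(n,n+'0.png');print(n,s['fx'],s['k1'],np.round(s['cam_to_world'],3).tolist())
E
```

```text
{'t': 0.0, 'qpos': array([ 1.13409320e+00,  2.64776922e-01,  1.60536736e+00,  1.03185381e-05,
        1.27373884e+00, -3.69234125e-02]), 'qvel': array([-0.00058518,  0.0004945 ,  0.0017505 ,  0.00072746,  0.00073638,
        0.00248006]), 'tau': array([ 2.27431876e-03, -5.15104330e+01, -3.67313969e+01, -7.41270333e-05,
        1.29705184e-02, -2.65879333e-05]), 'ee_pos': array([0.26241973, 0.62109627, 0.22994963]), 'eef_rot': array([-3.13930410e+00, -9.44057865e-05,  2.74180980e+00]), 'contact_force': array([ 0.41748156, -0.5019446 ,  0.35603153]), 'moment': array([0.02085938, 0.00765726, 0.01492415]), 'finger_force': 0.0, 'finger_gap': 0.9967730274691968} 0.0187
scene 410.16999614880353 -0.04090506501778984 [[0.616, 0.331, -0.715, -0.411], [-0.787, 0.233, -0.571, -0.66], [-0.023, 0.915, 0.404, 0.661], [0.0, 0.0, 0.0, 1.0]]
side 367.66184741783485 -0.056536036345598666 [[-0.866, 0.264, -0.426, 0.036], [-0.501, -0.46, 0.733, 0.89], [-0.003, 0.848, 0.53, 0.729], [0.0, 0.0, 0.0, 1.0]]
wrist 265.5677619090414 -0.02259843133940124 [[0.389, -0.889, -0.242, 0.201], [0.921, 0.375, 0.103, 0.647], [-0.001, -0.263, 0.965, 0.371], [0.0, 0.0, 0.0, 1.0]]
```

View pics/scene0.png

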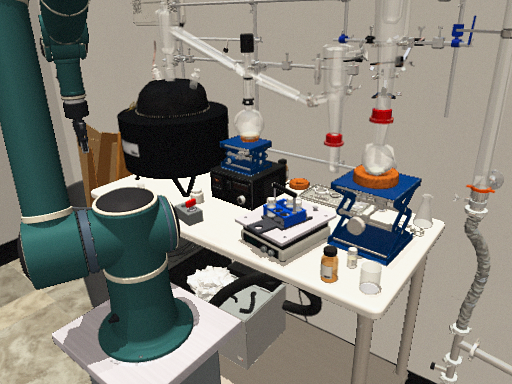

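View pics/side0.png

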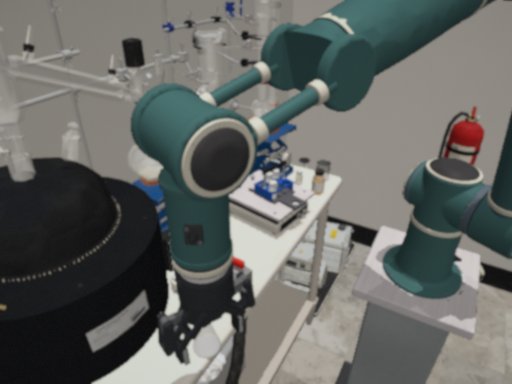

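The scene view shows the red wing at about (190,203), the shaker with the blue rack at about (285,213), and a lab jack to its right. The side view is mostly blocked by the arm. I'll enlarge the scene view.

Run:
```python
from h import *
s=snap("scene"); im=s['image']
cv2.imwrite('pics/c1.png',cv2.resize(im[165:265,170:350],None,fx=4.4,fy=4.4,interpolation=cv2.INTER_CUBIC))
h=cv2.cvtColor(im,cv2.COLOR_BGR2HSV)
r=((h[...,0]<8)|(h[...,0]>172))&(h[...,1]>150)&(h[...,2]>80); r[:,:150]=0;r[:,230:]=0
ys,xs=np.nonzero(r);print(xs.mean(),ys.mean(),len(xs),onz(s,xs.mean(),ys.mean(),.069))
b=(abs(h[...,0]-112)<12)&(h[...,1]>150)&(h[...,2]>60);b[:190]=0;b[:,:255]=0;b[:,315:]=0;b[235:]=0
ys,xs=np.nonzero(b);print(xs.mean(),ys.mean(),len(xs),onz(s,xs.mean(),ys.mean(),.11))
```

```text
190.37878787878788 202.5909090909091 66 [0.42581376 0.28958395 0.069     ]
286.71875 212.125 32 [ 0.48823539 -0.05809388  0.11      ]
```

View pics/c1.png

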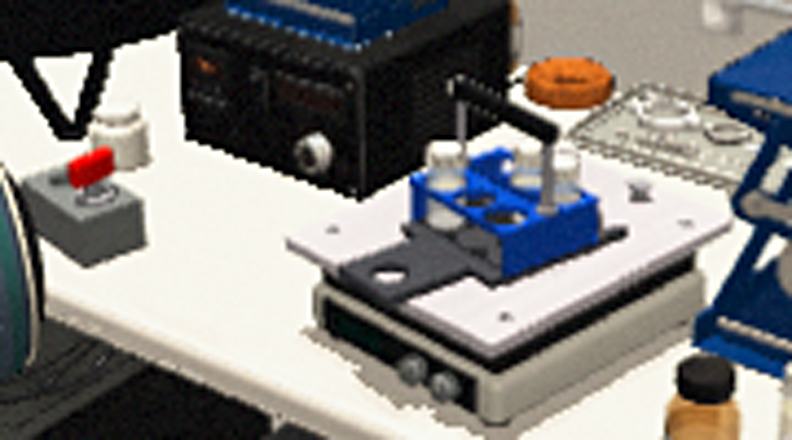

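The crop shows the handle ends at crop (457,85) and (550,130), the platform corners at (287,243), (490,350) and (733,228), the tab hole at (390,275), and the wing at (90,167).

Run:
```python
from h import *
s=snap("scene")
f=lambda u,v,z:onz(s,170+(u+.5)/4.4-.5,165+(v+.5)/4.4-.5,z)
a,b=f(458,83,.181),f(550,132,.181);print('handle',a,b,(a+b)/2,np.linalg.norm(a-b)); d=a-b;print('rack yaw',np.arctan2(-d[0],d[1]))
print('hole',f(390,275,.086))
c=[f(*p,.08) for p in((287,243),(490,350),(733,228))];print(c)
l=c[0]-c[1];r=c[2]-c[1];print('len',np.linalg.norm(l),np.linalg.norm(r),'ctr',(c[0]+c[2])/2,'yaw',np.arctan2(r[1],r[0]),np.arctan2(-l[0],l[1]))
a,b=f(72,180,.069),f(110,155,.069);print('wing',a,b)
c=[f(22,182,.042),f(90,232,.042),f(146,208,.042)];print('block',c)
```

```text
handle [0.50612926 0.00159922 0.181     ] [ 0.47477296 -0.09315554  0.181     ] [ 0.49045111 -0.04577816  0.181     ] 0.0998082191463692
rack yaw -0.3195775118571058
hole [ 0.40136519 -0.01851157  0.086     ]
[array([0.4042226 , 0.07301961, 0.08      ]), array([ 0.37102355, -0.11907659,  0.08      ]), array([ 0.60019833, -0.16338262,  0.08      ])]
len 0.1949439092546207 0.23341830147962617 ctr [ 0.50221047 -0.04518151  0.08      ] yaw -0.19097256795805495 -0.17113466198580735
wing [0.40144335 0.28507926 0.069     ] [0.44953565 0.29363213 0.069     ]
block [array([0.41286107, 0.35805616, 0.042     ]), array([0.38503008, 0.25173702, 0.042     ]), array([0.43775972, 0.24562331, 0.042     ])]
```

>>> send_rows(motion=[[[-3.5,-3,-0.9],[0,0,0],1],[[-3.5,-3,-0.9],[0,0,0],1],[[-3.5,-3,-0.9],[0,0,0],1],[[-3.5,-3,-0.9],[0,0,0],1],[[-3.5,-3,-0.9],[0,0,0],1],[[-3.5,-3,-0.9],[0,0,0],1],[[-3.5,-3,-0.9],[0,0,0],1],[[-3.5,-3,-0.9],[0,0,0],1]])

```text
t: 1.25
ee_pos: [0.4276, 0.2903, 0.3036]
eef_rot: [3.141, 0.0, 2.742]
contact_force: [0.2, -0.2, -0.5]
finger_gap: 0.997
finger_force: 0.0
```

Run:
```python
from h import *
print(arm.get_state()['ee_pos'],arm.get_state()['eef_rot'])
s=snap("wrist","w1.png")
print(proj(s,[.43,.29,.07]),proj(s,[.49,-.05,.18]))
```

```text
[0.42763905 0.29029915 0.30364954] [3.14128593e+00 3.11168676e-04 2.74200050e+00]
[256.04162991 167.40420756] [ 23.40104933 332.71111918]
```

View pics/w1.png

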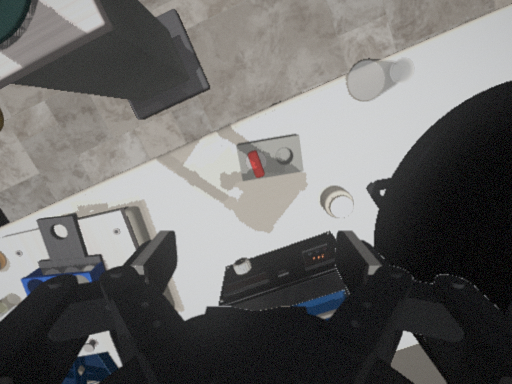

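The wrist view shows the block at about (270,158) with the red wing at (257,164), and the tab hole of the rack at (60,232). The hotplate and jar are well clear.

```bash
cat >> h.py <<'E'
def red(s):
    h=cv2.cvtColor(s['image'],cv2.COLOR_BGR2HSV)
    r=(((h[...,0]<8)|(h[...,0]>172))&(h[...,1]>150)&(h[...,2]>60)).astype(np.uint8)
    n,l,st,c=cv2.connectedComponentsWithStats(r); 
    return [(c[i],st[i,4],cv2.minAreaRect(np.argwhere(l==i)[:,::-1].astype(np.float32))) for i in range(1,n) if st[i,4]>20]
E
python3 - <<'E'
from h import *
s=snap("wrist")
for c,n,r in red(s):
    b=cv2.boxPoints(r);b=b[np.argsort(b[:,1])]
    p=[onz(s,*x,.079)[:2] for x in b]
    print(c,n,r,onz(s,*c,.076),p)
h=cv2.cvtColor(s['image'],cv2.COLOR_BGR2GRAY)
for q in [(237,143),(300,135),(303,171),(242,180)]: print(onz(s,*q,.042)[:2])
print('hole',onz(s,60,232,.086))
E
```

```text
[257.56842105 159.97894737] 95 ((257.9185791015625, 160.17193603515625), (23.81261444091797, 7.533935070037842), 70.34617614746094) [0.42391116 0.29148184 0.076     ] [array([0.40774742, 0.29813623]), array([0.40712315, 0.28779243]), array([0.44100757, 0.29628192]), array([0.4404542 , 0.28569895])]
[0.39320027 0.27109511]
[0.41917527 0.36258179]
[0.47234966 0.34763641]
[0.44851513 0.25491852]
hole [ 0.40619336 -0.02107833  0.086     ]
```

>>> send_rows(motion=[[[-3.1,-4.75,0],[0,0,0],1],[[-3.1,-4.75,0],[0,0,0],1],[[-3.1,-4.75,0],[0,0,0],1],[[-3.1,-4.75,0],[0,0,0],1],[[-3.1,-4.75,0],[0,0,0.18],1],[[-5.6,-0.5,0],[0,0,0.18],1],[[0,0,0],[0,0,0.18],1],[[0,0,0],[0,0,0.18],1]])

```text
t: 2.35
ee_pos: [0.522, -0.0223, 0.3025]
eef_rot: [-3.141, -0.001, 2.015]
contact_force: [-0.2, 0.1, 0.7]
finger_gap: 0.998
finger_force: 0.0
```

>>> send_rows(motion=[[[0,0,0],[0,0,0.18],1],[[0,0,0],[0,0,0.18],1],[[0,0,0],[0,0,0.18],1],[[0,0,0],[0,0,0.18],1],[[0,0,0],[0,0,0],1]])

```text
t: 2.98
ee_pos: [0.5217, -0.0216, 0.303]
eef_rot: [-3.141, -0.0, 1.304]
contact_force: [-0.8, 0.5, -1.1]
finger_gap: 1.002
finger_force: 0.0
```

Run:
```python
from h import *
s=snap("wrist","w2.png")
cv2.imwrite('pics/w2c.png',cv2.resize(s['image'],(800,600),interpolation=cv2.INTER_CUBIC))
```

```text
(no output)
```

View pics/w2c.png

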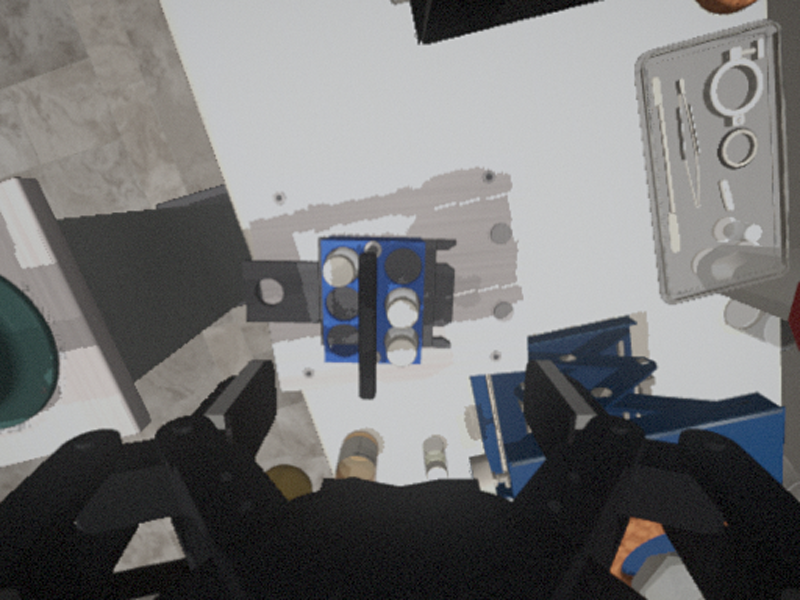

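The handle runs from (370,250) to (367,397), the pin heads are at (500,232) and (504,311), and the tab hole is at (271,292). The blue lab jack at the lower right begins at about (472,375) and must be checked for clearance.

Run:
```python
from h import *
st=arm.get_state();print(st['ee_pos'],st['eef_rot'],st['qpos'])
s=snap("wrist"); c=snap("scene")
f=lambda u,v,z:onz(s,(u+.5)/1.5625-.5,(v+.5)/1.5625-.5,z)
a,b=f(370,250,.184),f(367,397,.184);d=a-b;print('handle',a,b,(a+b)/2,np.linalg.norm(d),'yaw',np.arctan2(-d[0],d[1]))
p,q=f(500,232,.0935),f(503,311,.0935);d=p-q;m=(p+q)/2;y=np.arctan2(-d[0],d[1]);print('pins',m,np.linalg.norm(d),y)
for t in(y,-.18):print('home rack', m[:2]-.058*np.array([np.cos(t),np.sin(t)]),'socket',m[:2]-.153*np.array([np.cos(t),np.sin(t)]))
S=[f(*x,.08) for x in((279,198),(489,177),(496,356),(309,373))];print('screws',np.round(S,4),np.mean(S,0))
print([np.arctan2(*(S[1]-S[0])[1::-1]),np.arctan2(*(S[2]-S[3])[1::-1])])
print('hole',f(271,291,.087))
# blue deck corners z=.12
B=[f(*x,.12) for x in((319,238),(424,236),(421,363),(326,361))];print('deck',np.round(B,4),np.mean(B,0))
for z in(.08,.12,.16,.2):print(z,f(472,375,z),f(528,335,z),f(633,318,z),'scene jack top',onz(c,333,176,z),onz(c,420,182,z))
# handle from two views
o1,d1=ray(c,284.5,189.5)
```

```text
[ 0.52165858 -0.02166943  0.30304436] [-3.14120732e+00 -2.26073611e-04  1.30564760e+00] [-8.94182853e-02 -6.52672598e-02  1.83265150e+00  2.95633192e-04
  1.37454830e+00  1.75672700e-01]
handle [0.51024131 0.00861741 0.184     ] [ 0.47941814 -0.08954858  0.184     ] [ 0.49482972 -0.04046558  0.184     ] 0.10289134912531073 yaw -0.3042419772142623
pins [ 0.6042992  -0.05146442  0.0935    ] 0.06983247262040336 -0.16424499895115713
home rack [ 0.54707976 -0.04198098] socket [ 0.45335826 -0.02644777]
home rack [ 0.54723626 -0.0410807 ] socket [ 0.45377111 -0.02407289]
screws [[ 0.436   0.0587  0.08  ]
 [ 0.6131  0.0285  0.08  ]
 [ 0.5856 -0.1329  0.08  ]
 [ 0.4091 -0.1033  0.08  ]] [ 0.51097794 -0.03723708  0.08      ]
[np.float64(-0.16878191463668538), np.float64(-0.1663115090588008)]
hole [ 0.40416338 -0.0159963   0.087     ]
deck [[ 4.674e-01  1.980e-02  1.200e-01]
 [ 5.468e-01 -1.000e-04  1.200e-01]
 [ 5.179e-01 -1.032e-01  1.200e-01]
 [ 4.408e-01 -8.050e-02  1.200e-01]] [ 0.49323089 -0.04100804  0.12      ]
0.08 [ 0.55942525 -0.14613751  0.08      ] [ 0.61884778 -0.12002605  0.08      ] [ 0.71651217 -0.12931555  0.08      ] scene jack top [8.85423012e-01 6.60578387e-04 8.00000000e-02] [ 1.01285839 -0.28254533  0.08      ]
0.12 [ 0.55717752 -0.12543978  0.12      ] [ 0.61007038 -0.10219759  0.12      ] [ 0.69700287 -0.11046631  0.12      ] scene jack top [ 0.7961089 -0.0448822  0.12     ] [ 0.91476467 -0.30857676  0.12      ]
0.16 [ 0.55492979 -0.10474204  0.16      ] [ 0.60129297 -0.08436912  0.16      ] [ 0.67749357 -0.09161706  0.16      ] scene jack top [ 0.70679479 -0.09042499  0.16      ] [ 0.81667095 -0.33460819  0.16      ]
0.2 [ 0.55268206 -0.0840443   0.2       ] [ 0.59251557 -0.06654065  0.2       ] [ 0.65798427 -0.07276781  0.2       ] scene jack top [ 0.61748068 -0.13596777  0.2       ] [ 0.71857724 -0.36063962  0.2       ]
```

Run:
```python
from h import *
s=snap("wrist"); c=snap("scene")
def tri(a,b):
    o1,d1=ray(s,*a);o2,d2=ray(c,*b);t,r,_,_=np.linalg.lstsq(np.c_[d1,-d2],o2-o1,rcond=None);return (o1+d1*t[0]+o2+d2*t[1])/2,r**.5
for w in((500,455),(785,397),(633,318),(528,335)):
    for q in((333,174),(420,181)): print(w,q,tri((w[0]/1.5625,w[1]/1.5625),q))
im=c['image'][150:262,300:440];cv2.imwrite('pics/j.png',np.hstack([cv2.resize(im,None,fx=4,fy=4)]))
```

```text
(500, 455) (333, 174) (array([ 0.56547176, -0.14905168,  0.21812326]), array([0.02851593]))
(500, 455) (420, 181) (array([ 0.61171703, -0.30048241,  0.16495634]), array([0.21735042]))
(785, 397) (333, 174) (array([ 0.70309443, -0.11560006,  0.20524367]), array([0.07375952]))
(785, 397) (420, 181) (array([ 0.89101592, -0.28950516,  0.0933841 ]), array([0.08443419]))
(633, 318) (333, 174) (array([ 0.68008294, -0.09526589,  0.1711053 ]), array([0.01871866]))
(633, 318) (420, 181) (array([ 0.79259465, -0.24196073,  0.08892875]), array([0.23537246]))
(528, 335) (333, 174) (array([ 0.61727812, -0.10351705,  0.18422191]), array([0.0649744]))
(528, 335) (420, 181) (array([ 0.67796458, -0.24088527,  0.1326978 ]), array([0.28652068]))
```

View pics/j.png

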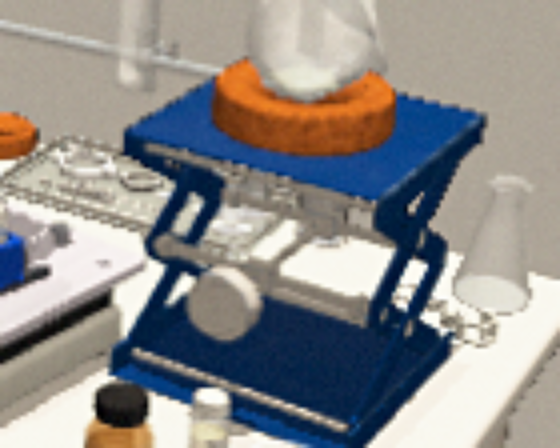

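The jack's top plate starts beyond y ≈ -0.17, which is clear of the gripper at the rack. I'm descending to the handle.

>>> send_rows(motion=[[[-1.3,-1.1,1],[0,0,0.01],1],[[-1.3,-1.1,2],[0,0,0],1],[[0,0,3],[0,0,0],1],[[0,0,2.1],[0,0,0],1],[[0,0,0],[0,0,0],1]])

```text
t: 3.85
ee_pos: [0.4919, -0.0412, 0.2204]
eef_rot: [-3.137, 0.001, 1.293]
contact_force: [0.5, -0.8, 0.4]
finger_gap: 0.998
finger_force: 0.0
```

Run:
```python
from h import *
print(arm.get_state()['ee_pos'],arm.get_state()['eef_rot'])
s=snap("wrist","w3.png")
st=arm.get_state()
print(proj(s,st['ee_pos']+np.array([0,0,.0187])))
```

```text
[ 0.49191281 -0.04115585  0.22035648] [-3.13747518e+00  5.73899080e-04  1.29250482e+00]
[257.81578896 253.41724106]
```

View pics/w3.png

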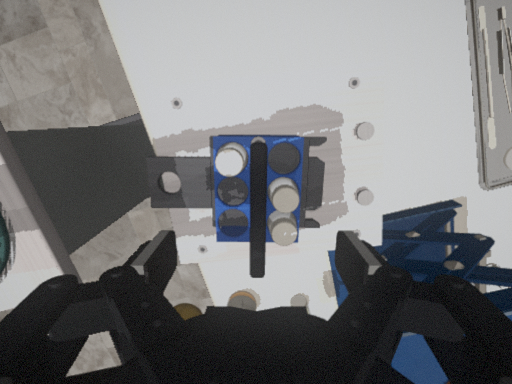

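The handle is vertical at u≈258.5 (v 142–277), centred between the fingers. The pins are at (364.5,131) and (364.5,197), and the hole is at (171,182).

Run:
```python
from h import *
s=snap("wrist");f=lambda u,v,z:onz(s,u,v,z)
a,b=f(258.5,142,.184),f(258.5,277,.184);d=a-b;print('handle',(a+b)/2,np.linalg.norm(d),np.arctan2(-d[0],d[1]))
p,q=f(364.5,131,.0935),f(364.5,197,.0935);d=p-q;m=(p+q)/2;print('pins',m,np.linalg.norm(d),np.arctan2(-d[0],d[1]))
t=-.168;print('home',m[:2]-.058*np.array([np.cos(t),np.sin(t)]),'socket',m[:2]-.153*np.array([np.cos(t),np.sin(t)]))
S=[f(*x,.08) for x in((177,103),(354,83),(202,249))];print(np.round(S,4),'ctr',(S[1]+S[2])/2,np.arctan2(*(S[1]-S[0])[1::-1]))
print('hole',f(171,182,.087))
```

```text
handle [ 0.49463941 -0.04231678  0.184     ] 0.10238631120403643 -0.2754147980312886
pins [ 0.60567136 -0.05319015  0.0935    ] 0.0689398673133275 -0.17251650424947756
home [ 0.54848793 -0.04349192] socket [ 0.45482542 -0.02760689]
[[ 0.4379  0.0587  0.08  ]
 [ 0.6148  0.0281  0.08  ]
 [ 0.4091 -0.1035  0.08  ]] ctr [ 0.51193569 -0.0376903   0.08      ] -0.1709812542937374
hole [ 0.40547684 -0.01634982  0.087     ]
```

>>> send_rows(motion=[[[0,0,2],[0,0,0],1],[[0,0,2],[0,0,0],1],[[0,0,1.8],[0,0,0],1],[[0,0,0],[0,0,0],1],[[0,0,0],[0,0,0],0.4]])

```text
t: 4.58
ee_pos: [0.4941, -0.0414, 0.1651]
eef_rot: [3.14, -0.0, 1.292]
contact_force: [0.7, 0.3, -0.4]
finger_gap: 0.818
finger_force: 0.0
```

>>> send_rows(motion=[[[0,0,0],[0,0,0],-0.2],[[0,0,0],[0,0,0],-0.6],[[0,0,0],[0,0,0],-1],[[0,0,0],[0,0,0],-1],[[0,0,0],[0,0,0],-1],[[0,0,0],[0,0,0],-1]])

```text
t: 5.32
ee_pos: [0.4937, -0.0413, 0.1648]
eef_rot: [3.141, -0.0, 1.292]
contact_force: [-1.6, -0.2, 4.5]
finger_gap: 0.126
finger_force: 59.7
```

>>> send_rows(motion=[[[0,0.2,0],[0,0,-0.035],-1],[[0,0.3,0],[0,0,-0.035],-1],[[0.2,0.4,0],[0,0,-0.035],-1],[[0.25,0.5,0],[0,0,0],-1],[[0.25,0.5,0],[0,0,0],-1],[[0,0.5,0],[0,0,0],-1],[[0,0.4,0],[0,0,0],-1],[[0,0,0],[0,0,0],-1]])

```text
t: 6.32
ee_pos: [0.5217, -0.0398, 0.1647]
eef_rot: [-3.14, -0.0, 1.397]
contact_force: [-4.2, 0.1, 6.2]
finger_gap: 0.128
finger_force: 60.0
```

Run:
```python
from h import *
st=arm.get_state();print(st['ee_pos'],st['eef_rot'],st['contact_force'],st['moment'])
s=snap("wrist","w4.png")
cv2.imwrite('pics/w4c.png',cv2.resize(s['image'][60:360,80:480],(800,600),interpolation=cv2.INTER_CUBIC))
```

```text
[ 0.5217352  -0.03975738  0.16474951] [-3.14012608e+00 -4.33797932e-06  1.39695950e+00] [-4.22422626  0.12318143  6.22196545] [0.10632631 0.64828638 0.01014139]
```

View pics/w4c.png

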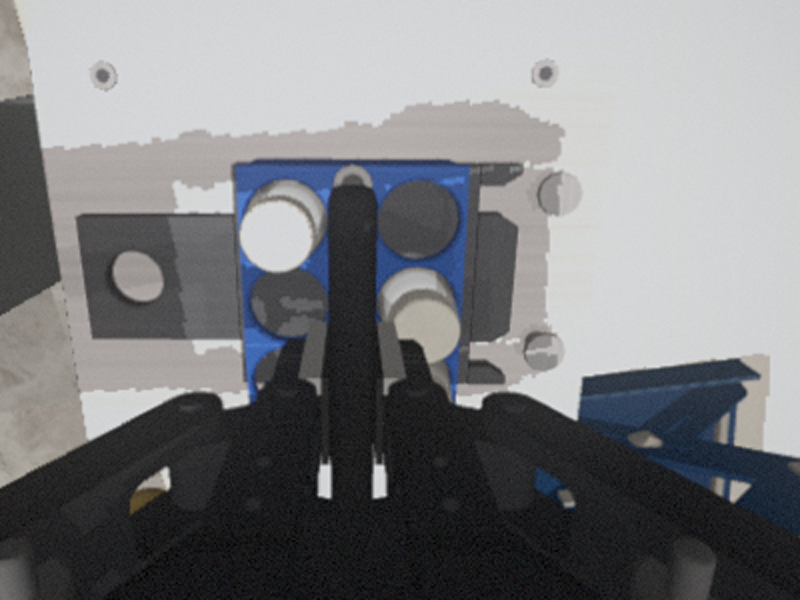

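The rack is now parallel to the shaker. The pins are at crop (559,194) and (543,350), the slots' centres at the plate edge are about (497,199) and (485,352), and the hole is at (137,276).

Run:
```python
from h import *
s=snap("wrist");f=lambda u,v,z:onz(s,80+(u+.5)/2-.5,60+(v+.5)/2-.5,z)
t=-.17;R=np.array([[np.cos(t),np.sin(t)],[-np.sin(t),np.cos(t)]])
p,q=f(559,194,.0935),f(543,350,.0935);m=(p+q)[:2]/2
d=p-q;print('pins',m,np.linalg.norm(d),np.arctan2(-d[0],d[1]))
for n,u,v,z in(('slotL',497,199,.088),('slotR',485,352,.088),('edgeL',522,168,.088),('edgeR',505,379,.088),('hole',137,276,.087),('tabL',79,215,.088),('tabR',92,338,.088),('deckL',234,163,.12),('deckRr',473,165,.12)):
    print(n,np.round(R@(f(u,v,z)[:2]-m)*1000,1))
S=[f(*x,.08) for x in((103,75),(544,73))];print('yaw scr',np.arctan2(*(S[1]-S[0])[1::-1]))
h=f(137,276,.087)
st=arm.get_state();print('tool',np.round(R@(st['ee_pos'][:2]-m)*1000,1))
```

```text
pins [ 0.603857   -0.05197474] 0.06807133026974119 -0.17358580670426701
slotL [-23.2  31.2]
slotR [-23.9 -37.4]
edgeL [-13.9  43.9]
edgeR [-14.  -50.8]
hole [-176.1   -1.8]
tabL [-197.2   25.2]
tabR [-199.1  -30.3]
deckL [-123.8   48.9]
deckRr [-41.1  47.9]
yaw scr -0.1702572441502384
tool [-83.   -1.8]
```

>>> send_rows(motion=[[[0.1,0.2,0],[0,0,0],-1],[[0.1,0.2,0],[0,0,0],-1],[[0,0.2,0],[0,0,0],-1],[[0,0.2,0],[0,0,0],-1],[[0,0.2,0],[0,0,0],-1],[[0,0.2,0],[0,0,0],-1],[[0,0.2,0],[0,0,0],-1],[[0,0.2,0],[0,0,0],-1]])

```text
t: 7.42
ee_pos: [0.5371, -0.0404, 0.1647]
eef_rot: [-3.139, 0.0, 1.397]
contact_force: [-6.7, 1.2, 8.7]
finger_gap: 0.123
finger_force: 60.2
```

Run:
```python
from h import *
st=arm.get_state();print(st['ee_pos'],st['eef_rot'],st['contact_force'],st['moment'])
s=snap("wrist","w5.png")
```

```text
[ 0.53706704 -0.040403    0.16473318] [-3.13867518e+00  2.00903484e-05  1.39701047e+00] [-6.71402327  1.18101336  8.70152308] [0.13830514 0.96282595 0.0266797 ]
```

>>> send_rows(motion=[[[0,0.15,0],[0,0,0],-1],[[0,0.15,0],[0,0,0],-1],[[0,0.15,0],[0,0,0],-1],[[0,0.15,0],[0,0,0],-1],[[0,0,0],[0,0,0],-1]])

```text
t: 8.1
ee_pos: [0.5431, -0.0414, 0.1647]
eef_rot: [-3.139, -0.0, 1.397]
contact_force: [-5.3, 0.3, 8.0]
finger_gap: 0.124
finger_force: 60.2
```

>>> send_rows(motion=[[[0,0.1,0],[0,0,0],-1],[[0,0.1,0],[0,0,0],-1],[[0,0,0],[0,0,0],-1]])

```text
t: 8.48
ee_pos: [0.545, -0.0416, 0.1648]
eef_rot: [-3.139, -0.0, 1.397]
contact_force: [-5.2, 0.9, 8.4]
finger_gap: 0.124
finger_force: 60.2
```

>>> send_rows(motion=[[[0,0.1,0],[0,0,0],-1],[[0,0,0],[0,0,0],-1]])

```text
t: 8.72
ee_pos: [0.546, -0.0418, 0.1647]
eef_rot: [-3.139, -0.0, 1.397]
contact_force: [-5.3, 1.1, 8.1]
finger_gap: 0.122
finger_force: 60.2
```

>>> send_rows(motion=[[[0,0.1,0],[0,0,0],-1],[[0,0,0],[0,0,0],-1]])

```text
t: 8.98
ee_pos: [0.547, -0.0419, 0.1647]
eef_rot: [-3.139, -0.0, 1.397]
contact_force: [-6.2, 1.0, 8.4]
finger_gap: 0.12
finger_force: 60.2
```

>>> send_rows(motion=[[[0,0.1,0],[0,0,0],-1],[[0,0,0],[0,0,0],-1]])

```text
t: 9.22
ee_pos: [0.5479, -0.0422, 0.1647]
eef_rot: [-3.139, -0.0, 1.397]
contact_force: [-5.7, 1.8, 9.2]
finger_gap: 0.13
finger_force: 60.2
```

>>> send_rows(motion=[[[0,0.1,0],[0,0,0],-1],[[0,0,0],[0,0,0],-1]])

```text
t: 9.48
ee_pos: [0.5483, -0.0422, 0.1647]
eef_rot: [-3.137, -0.0, 1.397]
contact_force: [-7.5, 2.1, 10.1]
finger_gap: 0.123
finger_force: 60.4
```

>>> send_rows(motion=[[[0,0.05,0],[0,0,0],-1],[[0,0,0],[0,0,0],-1]])

```text
t: 9.72
ee_pos: [0.5484, -0.0423, 0.1648]
eef_rot: [-3.137, -0.0, 1.397]
contact_force: [-9.6, 2.2, 11.6]
finger_gap: 0.126
finger_force: 60.6
```

Run:
```python
from h import *
st=arm.get_state();print(st['ee_pos'],st['eef_rot'],st['contact_force'],st['moment'])
s=snap("wrist","w6.png")
cv2.imwrite('pics/w6c.png',cv2.resize(s['image'][60:360,80:480],(800,600),interpolation=cv2.INTER_CUBIC))
```

```text
[ 0.54840032 -0.04225815  0.16480711] [-3.13655216e+00 -1.49089671e-04  1.39705723e+00] [-9.61836481  2.19404407 11.64738133] [0.32206745 1.41034456 0.03553369]
```

View pics/w6c.png

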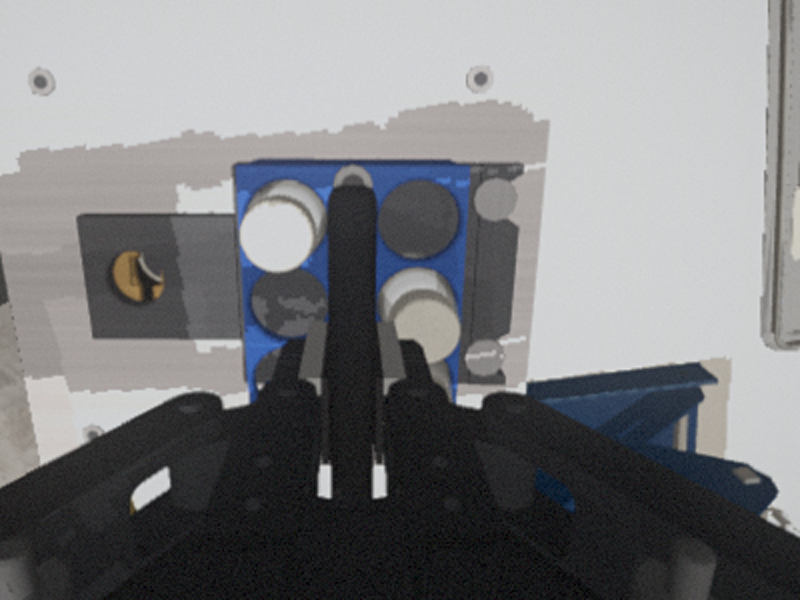

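The pins now sit in the slots (heads at (496,199) and (484,357)), and the brass cover plate shows through the tab hole at (137,276). The advance has stopped. One more light push will confirm it.

>>> send_rows(motion=[[[0,0.1,0],[0,0,0],-1],[[0,0,0],[0,0,0],-1],[[0,0,0],[0,0,0],-1]])

```text
t: 10.15
ee_pos: [0.5487, -0.0423, 0.165]
eef_rot: [-3.135, -0.0, 1.397]
contact_force: [-11.4, 2.2, 13.1]
finger_gap: 0.119
finger_force: 60.9
```

>>> send_rows(motion=[[[0,-0.1,0],[0,0,0],-1],[[0,0,0],[0,0,0],0],[[0,0,0],[0,0,0],0.5],[[0,0,0],[0,0,0],0.5],[[0,0,0],[0,0,0],0.5],[[0,0,-3],[0,0,0],0.5],[[0,0,-4],[0,0,0],1],[[0,0,-4],[0,0,0],1]])

```text
t: 11.15
ee_pos: [0.5505, -0.0428, 0.275]
eef_rot: [-3.141, 0.0, 1.397]
contact_force: [1.1, 0.2, -0.2]
finger_gap: 1.0
finger_force: 0.0
```

>>> send_rows(motion=[[[-3,-4,0],[0,0,0],1],[[-3,-4,0],[0,0,0],1],[[0,0,0],[0,0,0],1],[[0,0,0],[0,0,0],1]])

```text
t: 11.65
ee_pos: [0.462, -0.0881, 0.2746]
eef_rot: [3.14, -0.0, 1.396]
contact_force: [0.8, 0.1, 0.2]
finger_gap: 1.001
finger_force: 0.0
```

Run:
```python
from h import *
st=arm.get_state();print(st['ee_pos'],st['eef_rot'],st['contact_force'])
s=snap("wrist","w7.png"); u,v=proj(s,[.4548,-.0277,.085]).round().astype(int);print(u,v)
T=s['cam_to_world'];print(T[:3,3])
a=cv2.resize(s['image'][v-40:v+40,u-40:u+40],(500,500),interpolation=cv2.INTER_CUBIC)
b=cv2.resize(s['image'][max(v-150,0):max(v-150,0)+320,u-60:u+196],(300,375))
c=np.zeros((500,800,3),np.uint8);c[:,:500]=a;c[:375,500:]=b;cv2.imwrite('pics/w7c.png',c)
```

```text
[ 0.46197791 -0.08809946  0.27459851] [ 3.14021397e+00 -3.06630713e-04  1.39612826e+00] [0.83706902 0.1140738  0.21653773]
241 125
[ 0.47317106 -0.02283947  0.41557058]
```

View pics/w7c.png

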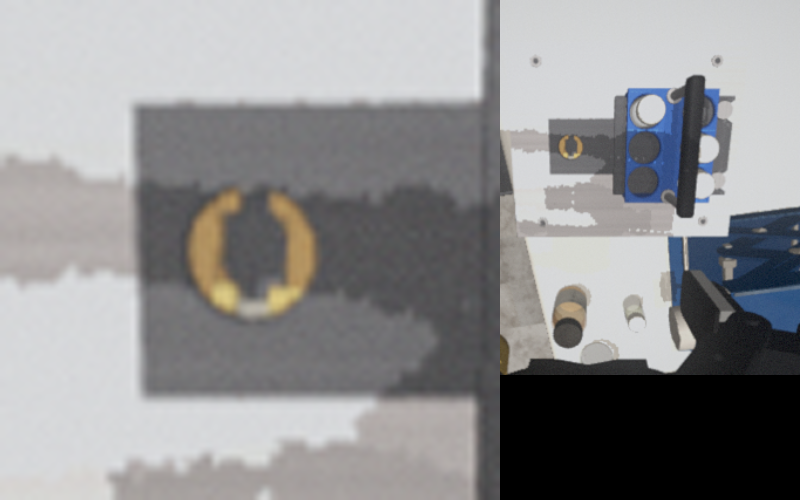

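Through the tab hole the brass ring shows gaps at the top (253,190) and bottom (254,308) of the crop. The slot therefore runs almost exactly along the tool's x (shaker y), which still has to be felt for. The rack is home and its vials are upright. Next is the screw.

Run:
```python
from h import *
s=snap("wrist");f=lambda u,v,z:onz(s,201+(u+.5)/6.25-.5,85+(v+.5)/6.25-.5,z)
t=-.17
a=f(253,252,.076);print('ring@.076',a,'@.088',f(253,252,.088))
p,q=f(253,192,.076),f(254,308,.076);d=p-q;print('slot ang',np.arctan2(d[1],d[0]),np.linalg.norm(d))
```

```text
ring@.076 [ 0.45442097 -0.02786358  0.076     ] @.088 [ 0.45509489 -0.0276799   0.088     ]
slot ang 1.3920884326446252 0.022478737175982772
```

>>> send_rows(motion=[[[5.2,-1.5,0],[0,0,0],1],[[5.2,-1.5,0],[0,0,0],1],[[5.2,-1.5,0],[0,0,0],1],[[5.2,-1.5,0],[0,0,0],1],[[5.2,-1.5,0],[0,0,0],1],[[5.2,-1.5,0],[0,0,0],1],[[5.2,-1.5,0],[0,0,0],1],[[0,0,0],[0,0,-0.16],1]])

```text
t: 12.75
ee_pos: [0.4205, 0.2933, 0.2738]
eef_rot: [-3.141, -0.001, 1.567]
contact_force: [1.2, -0.4, -1.0]
finger_gap: 1.001
finger_force: 0.0
```

>>> send_rows(motion=[[[0,0,0],[0,0,-0.17],1],[[0,0,0],[0,0,-0.17],1],[[0,0,0],[0,0,-0.17],1],[[0,0,0],[0,0,-0.17],1],[[0,0,0],[0,0,-0.17],1],[[0,0,0],[0,0,-0.17],1],[[0,0,0],[0,0,-0.17],1],[[0,0,0],[0,0,-0.17],1]])

```text
t: 13.75
ee_pos: [0.4214, 0.2898, 0.2739]
eef_rot: [-3.141, -0.001, 2.924]
contact_force: [0.6, 0.2, 0.6]
finger_gap: 1.001
finger_force: 0.0
```

>>> send_rows(motion=[[[0,0,3],[0,0,-0.16],1],[[0,0,3],[0,0,0],1],[[0,0,3],[0,0,0],1],[[0,0,0],[0,0,0],1],[[0,0,0],[0,0,0],1]])

```text
t: 14.38
ee_pos: [0.4217, 0.2895, 0.1851]
eef_rot: [3.141, 0.001, 3.077]
contact_force: [0.5, 0.3, -0.1]
finger_gap: 0.999
finger_force: 0.0
```

```bash
cat > wing.py <<'E'
from h import *
st=arm.get_state();print(st['ee_pos'],st['eef_rot'],st['contact_force'])
s=snap("wrist","w8.png")
for c,n,r in red(s):
    if n<60: continue
    b=cv2.boxPoints(r);b=b[np.argsort(b[:,1])]
    p=[onz(s,*((b[i]+b[i+1])/2),.079)[:2] for i in(0,2)];d=p[0]-p[1];e=np.linalg.norm(onz(s,*b[0],.079)-onz(s,*b[1],.079))
    print(c,n,'mid',(p[0]+p[1])/2,'len',np.linalg.norm(d),'wid',e,'ang',np.arctan2(d[1],d[0]),np.round(b).tolist())
print('tcp axis proj',proj(s,np.r_[st['ee_pos'][:2],.079]))
E
python3 wing.py
```

```text
[0.42171325 0.28952621 0.18510448] [3.14104665e+00 6.34288196e-04 3.07746142e+00] [ 0.5173167   0.27771297 -0.07799226]
[257.73455378 190.39359268] 437 mid [0.42265662 0.29174409] len 0.036990339524523526 wid 0.011354951330461131 ang 3.0799222702443823 [[252.0, 171.0], [264.0, 171.0], [264.0, 208.0], [252.0, 208.0]]
tcp axis proj [255.64288498 189.05353248]
```

>>> send_rows(motion=[[[-0.1,0.2,3],[0,0,0],1],[[0,0,4],[0,0,0],1],[[0,0,3.5],[0,0,0],1],[[0,0,2.1],[0,0,0],1],[[0,0,0.6],[0,0,0],1],[[0,0,0],[0,0,0],1]])

```text
t: 15.18
ee_pos: [0.4231, 0.2912, 0.0534]
eef_rot: [3.141, 0.001, 3.077]
contact_force: [-0.7, -0.3, 0.3]
finger_gap: 0.998
finger_force: 0.0
```

>>> send_rows(motion=[[[0,0,0],[0,0,0],0.3],[[0,0,0],[0,0,0],-0.2],[[0,0,0],[0,0,0],-0.6],[[0,0,0],[0,0,0],-1],[[0,0,0],[0,0,0],-1],[[0,0,0],[0,0,0],-1],[[0,0,0],[0,0,0],-1]])

```text
t: 16.05
ee_pos: [0.4225, 0.2908, 0.0527]
eef_rot: [3.141, 0.001, 3.077]
contact_force: [-0.0, -0.8, 4.7]
finger_gap: 0.151
finger_force: 59.0
```

>>> send_rows(motion=[[[0,0,-2],[0,0,0],-1],[[0,0,-4],[0,0,0],-1],[[0,0,-4],[0,0,0],-1],[[0,0,-3],[0,0,0],-1],[[0,0,0],[0,0,0],-1]])

```text
t: 16.68
ee_pos: [0.4237, 0.2916, 0.1846]
eef_rot: [3.139, 0.004, 3.077]
contact_force: [-0.4, 0.6, -1.3]
finger_gap: 0.147
finger_force: 58.8
```

```bash
sed -i 's/,\.079)/,Z)/g;s/\[:2\],\.079\]/[:2],Z]/' wing.py; sed -i '2a Z=st["ee_pos"][2]+.026' wing.py; sed -i 's/"w8.png"/"w9.png"/' wing.py; python3 wing.py
```

```text
[0.42374441 0.29155314 0.18464318] [3.13851176 0.0042832  3.07681156] [-0.36573998  0.55136831 -1.27972693]
[255.74013677 255.86059968] 1901 mid [0.42144823 0.29132707] len 0.04147689892964303 wid 0.012444375623301269 ang 3.0767933669447687 [[242.0, 216.0], [269.0, 216.0], [269.0, 293.0], [242.0, 293.0]]
tcp axis proj [256.27201503 260.46092479]
```

>>> send_rows(motion=[[[-0.86,-5.3,0],[0,0,0],-1],[[-0.86,-5.3,0],[0,0,0],-1],[[-0.86,-5.3,0],[0,0,0],-1],[[-0.86,-5.3,0],[0,0,0],-1],[[-0.86,-5.3,0],[0,0,0],-1],[[-0.86,-5.3,0],[0,0,0],-1],[[0,0,0],[0,0,0.16],-1],[[0,0,0],[0,0,0.16],-1]])

```text
t: 17.73
ee_pos: [0.4513, -0.0311, 0.1795]
eef_rot: [-3.14, -0.005, 2.749]
contact_force: [0.6, -0.5, -0.4]
finger_gap: 0.15
finger_force: 59.0
```

>>> send_rows(motion=[[[0,0,0],[0,0,0.17],-1],[[0,0,0],[0,0,0.17],-1],[[0,0,0],[0,0,0.17],-1],[[0,0,0],[0,0,0.17],-1],[[0,0,0],[0,0,0.17],-1],[[0,0,0],[0,0,0.17],-1],[[0,0,0],[0,0,0.14],-1],[[0,0,0],[0,0,0],-1]])

```text
t: 18.73
ee_pos: [0.4515, -0.0299, 0.1799]
eef_rot: [-3.137, -0.001, 1.598]
contact_force: [-0.2, 0.3, -1.0]
finger_gap: 0.156
finger_force: 59.0
```

```bash
sed -i 's/"w9.png"/"w10.png"/' wing.py; python3 wing.py
python3 - <<'E'
from h import *
c=snap("scene");s=snap("side")
im=c['image'];u,v=proj(c,[.4545,-.028,.12]).astype(int);a=cv2.resize(im[v-40:v+40,u-40:u+40],(400,400),interpolation=cv2.INTER_CUBIC)
im=s['image'];u,v=proj(s,[.4545,-.028,.12]).astype(int);b=cv2.resize(im[v-40:v+40,u-40:u+40],(400,400),interpolation=cv2.INTER_CUBIC)
cv2.imwrite('pics/x.png',np.hstack([a,b]))
E
```

```text
[ 0.45146693 -0.0299435   0.179876  ] [-3.13738448e+00 -6.26911724e-04  1.59826682e+00] [-0.19873671  0.27408606 -1.01046617]
[255.96757591 254.74523932] 1943 mid [ 0.45156594 -0.02807062] len 0.04131306334222834 wid 0.012912996747551302 ang 1.598811287794489 [[242.0, 216.0], [270.0, 216.0], [242.0, 293.0], [270.0, 293.0]]
tcp axis proj [255.68728236 259.68575938]
```

View pics/x.png

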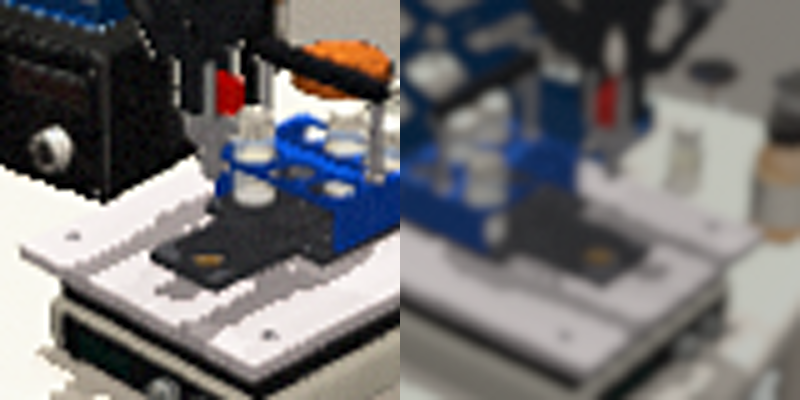

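>>> send_rows(motion=[[[0.1,0.3,1],[0,0,0],-1],[[0.04,0,1.5],[0,0,0],-1],[[0,0,1.5],[0,0,0],-1],[[0,0,0.5],[0,0,0],-1],[[0,0,0],[0,0,0],-1],[[0,0,0],[0,0,0],-1]])

```text
t: 19.62
ee_pos: [0.4564, -0.0287, 0.1377]
eef_rot: [3.141, 0.0, 1.597]
contact_force: [-0.6, -0.0, -1.3]
finger_gap: 0.153
finger_force: 59.0
```

Run:
```python
from h import *
st=arm.get_state();print(st['ee_pos'],st['eef_rot'],st['contact_force'],st['moment'])
for n in("scene","side"):
    s=snap(n);print(n)
    for c,k,r in red(s):
        p=np.r_[st['ee_pos'][:2],st['ee_pos'][2]+.0155]; q=proj(s,p)
        if abs(c-q).max()<15: print(c,k,'exp',q)
```

```text
[ 0.45644902 -0.02872781  0.13770671] [3.14077985e+00 1.60050682e-04 1.59679731e+00] [-0.64337193 -0.03876766 -1.29068505] [ 0.03174709 -0.10045321  0.04636639]
scene
[276.8   201.075] 40 exp [272.23382061 200.17672958]
side
[280.95454545 177.59090909] 22 exp [282.03576677 177.55051808]
```

>>> send_rows(motion=[[[0.03,-0.15,0.3],[0,0,0],-1],[[0,0,0.4],[0,0,0],-1],[[0,0,0.4],[0,0,0],-1],[[0,0,0.4],[0,0,0],-1],[[0,0,0.4],[0,0,0],-1],[[0,0,0],[0,0,0],-1]])

```text
t: 20.48
ee_pos: [0.4549, -0.0284, 0.1197]
eef_rot: [3.141, -0.0, 1.597]
contact_force: [-2.7, 0.2, 11.0]
finger_gap: 0.152
finger_force: 60.6
```

Run:
```python
from h import *
st=arm.get_state();print(st['ee_pos'],st['eef_rot'],st['contact_force'],st['moment'])
```

```text
[ 0.45491867 -0.02836675  0.11966174] [ 3.14148471e+00 -2.91083680e-05  1.59676832e+00] [-2.71646892  0.15671741 11.0245732 ] [-0.00335113  0.81668026 -0.0556931 ]
```

>>> send_rows(motion=[[[0,0,-0.2],[0,0,0],-1],[[0,0,-0.3],[0,0,0],-1],[[0,0,0],[0,0,0],-1]])

```text
t: 20.85
ee_pos: [0.4546, -0.0284, 0.1233]
eef_rot: [3.141, 0.0, 1.597]
contact_force: [-0.1, 0.1, -0.1]
finger_gap: 0.151
finger_force: 59.0
```

Run:
```python
from h import *
st=arm.get_state();print(st['ee_pos'],st['eef_rot'],st['contact_force'],st['moment'])
# flange ellipse / brass visible?
s=snap("wrist");c=snap("scene");d=snap("side")
for n,q in(("wrist",s),("scene",c),("side",d)):
    h=cv2.cvtColor(q['image'],cv2.COLOR_BGR2HSV);u,v=proj(q,[.4545,-.028,.088])
    m=((abs(h[...,0].astype(int)-18)<9)&(h[...,1]>110)&(h[...,2]>70));ys,xs=np.nonzero(m);k=(abs(xs-u)<25)&(abs(ys-v)<25)
    print(n,(u,v),k.sum(),xs[k].tolist(),ys[k].tolist())
```

```text
[ 0.45461728 -0.02840997  0.12327564] [3.14137032e+00 5.21791862e-05 1.59675842e+00] [-0.13423942  0.12560284 -0.07943654] [-0.00069761  0.01140682 -0.01586146]
wrist (np.float64(255.73438035397587), np.float64(214.44568643217198)) 141 [246, 247, 264, 265, 245, 246, 247, 265, 266, 244, 245, 246, 247, 265, 266, 267, 242, 243, 244, 245, 246, 265, 266, 267, 268, 242, 243, 244, 245, 246, 265, 266, 267, 268, 269, 241, 242, 243, 244, 245, 246, 266, 267, 268, 269, 270, 240, 241, 242, 243, 244, 245, 246, 265, 266, 267, 268, 269, 270, 240, 241, 242, 243, 244, 245, 265, 266, 267, 268, 269, 270, 239, 240, 241, 242, 243, 244, 245, 264, 265, 266, 267, 268, 269, 270, 271, 239, 240, 241, 242, 243, 244, 245, 264, 265, 266, 267, 268, 269, 270, 271, 239, 240, 241, 242, 243, 244, 245, 246, 264, 265, 266, 267, 268, 269, 270, 271, 239, 240, 241, 242, 243, 267, 268, 269, 270, 271, 239, 240, 241, 242, 243, 269, 270, 271, 272, 239, 240, 241, 270, 271] [200, 200, 200, 200, 201, 201, 201, 201, 201, 202, 202, 202, 202, 202, 202, 202, 203, 203, 203, 203, 203, 203, 203, 203, 203, 204, 204, 204, 204, 204, 204, 204, 204, 204, 204, 205, 205, 205, 205, 205, 205, 205, 205, 205, 205, 205, 206, 206, 206, 206, 206, 206, 206, 206, 206, 206, 206, 206, 206, 207, 207, 207, 207, 207, 207, 207, 207, 207, 207, 207, 207, 208, 208, 208, 208, 208, 208, 208, 208, 208, 208, 208, 208, 208, 208, 208, 209, 209, 209, 209, 209, 209, 209, 209, 209, 209, 209, 209, 209, 209, 209, 210, 210, 210, 210, 210, 210, 210, 210, 210, 210, 210, 210, 210, 210, 210, 210, 211, 211, 211, 211, 211, 211, 211, 211, 211, 211, 212, 212, 212, 212, 212, 212, 212, 212, 212, 213, 213, 213, 213, 213]
scene (np.float64(271.77657147181054), np.float64(220.31181892754472)) 3 [270, 270, 271] [221, 222, 222]
side (np.float64(281.6390886285381), np.float64(195.2778969791447)) 0 [] []
```

```bash
cat > hole.py <<'E'
from h import *
from scipy.optimize import least_squares
st=arm.get_state();s=snap("wrist")
h=cv2.cvtColor(s['image'],cv2.COLOR_BGR2HSV);u,v=proj(s,[.4545,-.028,.088])
m=((abs(h[...,0].astype(int)-18)<9)&(h[...,1]>110)&(h[...,2]>70));m[:,:int(u)-25]=0;m[:,int(u)+25:]=0;m[:int(v)-25]=0;m[int(v)+25:]=0
P=[]
for c in range(int(u)-25,int(u)+25):
    y=np.nonzero(m[:,c])[0]
    if len(y) and not(247<=c<=264): P.append((c,y.min()-.5))
for r in range(204,212):
    x=np.nonzero(m[r])[0]
    if len(x): P+=[(x.min()-.5,r),(x.max()+.5,r)]
X=np.array([onz(s,*p,.088)[:2] for p in P])
f=least_squares(lambda q:np.hypot(*(X-q[:2]).T)-.0125,[.4545,-.028],loss='soft_l1',f_scale=.0005)
print(len(X),'hole',f.x,'rms',np.sqrt(np.mean(f.fun**2)),'tcp',st['ee_pos'])
t=st['eef_rot'][2];d=f.x-st['ee_pos'][:2];print('hole-tcp in tool x,y mm',1000*d@[np.cos(t),np.sin(t)],1000*d@[np.sin(t),-np.cos(t)])
E
python3 hole.py
sed -i 's/"w10.png"/"w11.png"/' wing.py; python3 wing.py
```

```text
32 hole [ 0.45417785 -0.02806959] rms 0.00023755816434098897 tcp [ 0.4543464  -0.02838568  0.12299786]
hole-tcp in tool x,y mm 0.3203482212235395 -0.1602908406893267
[ 0.45435104 -0.02838306  0.12302696] [-3.14118255e+00 -5.12152314e-05  1.59673886e+00] [-0.21100296 -0.25393856 -1.03751379]
[255.91166078 254.42907622] 1981 mid [ 0.45430708 -0.02648624] len 0.041319475792336476 wid 0.012909512967878976 ang 1.5972857748133602 [[242.0, 216.0], [270.0, 216.0], [270.0, 293.0], [242.0, 293.0]]
tcp axis proj [255.98715008 259.74120449]
```

>>> send_rows(motion=[[[0,0,0.15],[0,0,0],-1],[[0,0,0],[0,0,0],-1]])

```text
t: 21.35
ee_pos: [0.4543, -0.0283, 0.1215]
eef_rot: [-3.141, -0.0, 1.597]
contact_force: [-0.1, -0.0, -0.6]
finger_gap: 0.151
finger_force: 59.0
```

>>> send_rows(motion=[[[0,0,0.1],[0,0,0],-1],[[0,0,0],[0,0,0],-1]])

```text
t: 21.6
ee_pos: [0.4545, -0.0284, 0.1208]
eef_rot: [3.142, 0.0, 1.597]
contact_force: [0.4, -0.0, -0.3]
finger_gap: 0.153
finger_force: 59.1
```

>>> send_rows(motion=[[[0,0,0.1],[0,0,0],-1],[[0,0,0],[0,0,0],-1]])

```text
t: 21.85
ee_pos: [0.4548, -0.0284, 0.1203]
eef_rot: [3.141, 0.0, 1.597]
contact_force: [-2.0, 0.8, 3.8]
finger_gap: 0.149
finger_force: 59.8
```

Run:
```python
from h import *
for i in range(2):
    st=arm.get_state();print(st['ee_pos'],st['eef_rot'],st['contact_force'],st['moment'])
```

```text
[ 0.45476066 -0.028386    0.12031157] [3.14121219e+00 5.83086978e-05 1.59676840e+00] [-1.99325036  0.82617981  3.77622816] [ 0.08025417  0.31021308 -0.03890676]
[ 0.45476066 -0.028386    0.12031157] [3.14121219e+00 5.83086978e-05 1.59676840e+00] [-1.99325036  0.82617981  3.77622816] [ 0.08025417  0.31021308 -0.03890676]
```

The contact is stiff at a height that matches the lugs resting on the tab's rim, so I'll shift along the wing and retry lightly.

>>> send_rows(motion=[[[0,0,-0.15],[0,0,0],-1],[[-0.1,0,0],[0,0,0],-1],[[0,0,0.15],[0,0,0],-1],[[0,0,0.1],[0,0,0],-1],[[0,0,0],[0,0,0],-1]])

```text
t: 22.48
ee_pos: [0.4549, -0.0295, 0.1201]
eef_rot: [3.141, 0.0, 1.597]
contact_force: [-3.3, 1.0, 10.1]
finger_gap: 0.148
finger_force: 60.8
```

```bash
cat > st.py <<'E'
from workcell import arm
st=arm.get_state();print(st['ee_pos'].round(4),st['eef_rot'].round(4),'F',st['contact_force'].round(1),'M',st['moment'].round(3),'q6',st['qpos'][5].round(2))
E
python3 st.py
```

```text
[ 0.4549 -0.0295  0.1201] [3.1413e+00 1.0000e-04 1.5967e+00] F [-3.3  1.  10.1] M [-0.061  0.654 -0.119] q6 -0.15
```

>>> send_rows(motion=[[[0,0,-0.25],[0,0,0],-1],[[0.22,0,0],[0,0,0],-1],[[0,0,0],[0,0,0],-1],[[0,0,0.2],[0,0,0],-1],[[0,0,0.1],[0,0,0],-1],[[0,0,0],[0,0,0],-1]])

```text
t: 23.22
ee_pos: [0.4543, -0.0271, 0.118]
eef_rot: [-3.141, -0.0, 1.597]
contact_force: [0.4, 1.0, -1.0]
finger_gap: 0.151
finger_force: 59.0
```

```bash
python3 st.py
```

```text
[ 0.4543 -0.0271  0.118 ] [-3.1412e+00 -2.0000e-04  1.5968e+00] F [ 0.4  1.  -1. ] M [ 0.279 -0.026  0.028] q6 -0.14
```

In: the lugs are now inside the tab hole. I'll continue down to the cover plate.

>>> send_rows(motion=[[[0.05,0,0.2],[0,0,0],-1],[[0,0,0.2],[0,0,0],-1],[[0,0,0.2],[0,0,0],-1],[[0,0,0],[0,0,0],-1]])

```text
t: 23.72
ee_pos: [0.4542, -0.0267, 0.112]
eef_rot: [-3.141, 0.0, 1.597]
contact_force: [-0.4, -0.4, -0.6]
finger_gap: 0.15
finger_force: 59.0
```

```bash
python3 st.py
```

```text
[ 0.4542 -0.0267  0.112 ] [-3.141   0.      1.5968] F [-0.4 -0.4 -0.6] M [-0.045 -0.029 -0.001] q6 -0.14
```

>>> send_rows(motion=[[[0,0,0.15],[0,0,0],-1],[[0,0,0.15],[0,0,0],-1],[[0,0,0],[0,0,0],-1]])

```text
t: 24.1
ee_pos: [0.4544, -0.0267, 0.1091]
eef_rot: [-3.141, -0.0, 1.597]
contact_force: [-0.9, 0.2, -0.4]
finger_gap: 0.153
finger_force: 59.0
```

>>> send_rows(motion=[[[0,0,0.1],[0,0,0],-1],[[0,0,0],[0,0,0],-1]])

```text
t: 24.35
ee_pos: [0.4546, -0.0267, 0.1084]
eef_rot: [3.141, 0.0, 1.597]
contact_force: [0.9, 0.1, 0.8]
finger_gap: 0.148
finger_force: 59.1
```

```bash
python3 st.py
```

```text
[ 0.4546 -0.0267  0.1084] [3.1414 0.     1.5968] F [0.9 0.1 0.8] M [ 0.025  0.019 -0.044] q6 -0.14
```

>>> send_rows(motion=[[[0,0,0.12],[0,0,0],-1],[[0,0,0],[0,0,0],-1]])

```text
t: 24.6
ee_pos: [0.4547, -0.0267, 0.1073]
eef_rot: [3.141, 0.0, 1.597]
contact_force: [-0.6, 0.9, 1.5]
finger_gap: 0.15
finger_force: 59.3
```

>>> send_rows(motion=[[[0,0,0.05],[0,0,0.04],-1],[[0,0,0],[0,0,0.04],-1],[[0,0,0],[0,0,0],-1]])

```text
t: 24.98
ee_pos: [0.4551, -0.0266, 0.1071]
eef_rot: [3.14, -0.0, 1.517]
contact_force: [-0.3, 1.2, 1.8]
finger_gap: 0.155
finger_force: 59.5
```

>>> send_rows(motion=[[[0,0,0],[0,0,0.04],-1],[[0,0,0],[0,0,0],-1]])

```text
t: 25.22
ee_pos: [0.4551, -0.0267, 0.107]
eef_rot: [3.14, -0.0, 1.478]
contact_force: [1.2, 1.1, 2.2]
finger_gap: 0.155
finger_force: 59.5
```

>>> send_rows(motion=[[[0,0,0.1],[0,0,0.03],-1],[[0,0,0],[0,0,0.02],-1],[[0,0,0],[0,0,0],-1]])

```text
t: 25.6
ee_pos: [0.454, -0.0267, 0.105]
eef_rot: [-3.141, 0.0, 1.427]
contact_force: [1.1, -0.0, -0.4]
finger_gap: 0.148
finger_force: 59.1
```

>>> send_rows(motion=[[[0,0,0],[0,0,0.04],-1],[[0,0,0],[0,0,0],-1]])

```text
t: 25.85
ee_pos: [0.4539, -0.0267, 0.105]
eef_rot: [-3.14, 0.0, 1.387]
contact_force: [1.3, -0.2, -1.2]
finger_gap: 0.15
finger_force: 59.1
```

>>> send_rows(motion=[[[0,0,0.05],[0,0,0.04],-1],[[0,0,0],[0,0,0],-1]])

```text
t: 26.1
ee_pos: [0.4541, -0.0267, 0.1047]
eef_rot: [-3.141, 0.0, 1.348]
contact_force: [1.0, 0.4, -1.3]
finger_gap: 0.151
finger_force: 59.1
```

```bash
python3 st.py
```

```text
[ 0.4541 -0.0267  0.1047] [-3.1407e+00  1.0000e-04  1.3478e+00] F [ 1.   0.4 -1.3] M [ 0.065 -0.138 -0.033] q6 0.11
```

Vertical force vanished and the tool went below plate level at yaw ≈1.43, so the lugs are in the slot. I'm following it down to the flange.

>>> send_rows(motion=[[[0,0,0.1],[0,0,-0.03],-1],[[0,0,0.15],[0,0,0],-1],[[0,0,0.15],[0,0,0],-1],[[0,0,0],[0,0,0],-1]])

```text
t: 26.6
ee_pos: [0.4542, -0.0267, 0.1008]
eef_rot: [-3.141, 0.0, 1.377]
contact_force: [0.5, -0.3, -0.9]
finger_gap: 0.154
finger_force: 59.0
```

>>> send_rows(motion=[[[0,0,0.1],[0,0,0],-1],[[0,0,0],[0,0,0],-1]])

```text
t: 26.85
ee_pos: [0.4544, -0.0267, 0.1]
eef_rot: [-3.141, 0.0, 1.377]
contact_force: [0.2, 0.9, -0.1]
finger_gap: 0.15
finger_force: 59.0
```

```bash
python3 st.py
```

```text
[ 0.4544 -0.0267  0.1   ] [-3.1414  0.      1.3768] F [ 0.2  0.9 -0.1] M [-0.014 -0.009  0.039] q6 0.08
```

>>> send_rows(motion=[[[0,0,0.1],[0,0,0],-1],[[0,0,0],[0,0,0],-1]])

```text
t: 27.1
ee_pos: [0.4544, -0.0267, 0.099]
eef_rot: [-3.142, -0.0, 1.377]
contact_force: [0.2, -0.5, -0.7]
finger_gap: 0.154
finger_force: 59.0
```

>>> send_rows(motion=[[[0,0,0.05],[0,0,0],-1],[[0,0,0],[0,0,0],-1]])

```text
t: 27.35
ee_pos: [0.4546, -0.0267, 0.0987]
eef_rot: [3.141, -0.0, 1.377]
contact_force: [0.1, -0.6, 0.4]
finger_gap: 0.152
finger_force: 59.2
```

>>> send_rows(motion=[[[0,0,0.05],[0,0,0],-1],[[0,0,0],[0,0,0],-1]])

```text
t: 27.6
ee_pos: [0.4546, -0.0267, 0.0987]
eef_rot: [3.142, 0.0, 1.377]
contact_force: [-2.0, 0.1, 5.0]
finger_gap: 0.151
finger_force: 59.9
```

```bash
python3 st.py
```

```text
[ 0.4546 -0.0267  0.0987] [3.1415 0.     1.3768] F [-2.   0.1  5. ] M [ 0.045  0.438 -0.027] q6 0.08
```

The flange is on the tab (tcp 0.0987, as predicted). Now I'll turn it clockwise.

>>> send_rows(motion=[[[0,0,0],[0,0,0.1],-1],[[0,0,0],[0,0,0.1],-1],[[0,0,0],[0,0,0.1],-1],[[0,0,0],[0,0,0.1],-1],[[0,0,0],[0,0,0],-1]])

```text
t: 28.22
ee_pos: [0.4553, -0.0268, 0.0987]
eef_rot: [3.14, -0.001, 0.978]
contact_force: [1.1, -0.4, 3.9]
finger_gap: 0.153
finger_force: 59.6
```

```bash
python3 st.py
```

```text
[ 0.4553 -0.0268  0.0987] [ 3.140e+00 -7.000e-04  9.779e-01] F [ 1.1 -0.4  3.9] M [-0.127 -0.012  0.008] q6 0.48
```

>>> send_rows(motion=[[[0,0,0],[0,0,0.1],-1],[[0,0,0],[0,0,0.1],-1],[[0,0,0],[0,0,0.1],-1],[[0,0,0],[0,0,0.1],-1],[[0,0,0],[0,0,0],-1]])

```text
t: 28.85
ee_pos: [0.4557, -0.027, 0.0987]
eef_rot: [3.14, -0.002, 0.58]
contact_force: [2.6, -1.6, 2.0]
finger_gap: 0.153
finger_force: 59.5
```

```bash
python3 st.py
```

```text
[ 0.4557 -0.027   0.0987] [ 3.1396e+00 -1.7000e-03  5.7950e-01] F [ 2.6 -1.6  2. ] M [-0.358 -0.323 -0.028] q6 0.88
```

>>> send_rows(motion=[[[-0.03,-0.03,0],[0,0,0.1],-1],[[-0.03,-0.02,0],[0,0,0.1],-1],[[0,0,0],[0,0,0.1],-1],[[0,0,0],[0,0,0.1],-1],[[0,0,0],[0,0,0],-1]])

```text
t: 29.48
ee_pos: [0.4558, -0.0277, 0.0988]
eef_rot: [3.138, -0.004, 0.18]
contact_force: [4.1, -5.0, -0.6]
finger_gap: 0.147
finger_force: 59.2
```

```bash
python3 st.py
```

```text
[ 0.4558 -0.0277  0.0988] [ 3.1385 -0.0041  0.18  ] F [ 4.1 -5.  -0.6] M [-0.845 -0.825 -0.047] q6 1.28
```

>>> send_rows(motion=[[[0,0,0],[0,0,0.08],-1],[[0,0,0],[0,0,0.08],-1],[[0,0,0],[0,0,0.08],-1],[[0,0,0],[0,0,0],-1]])

```text
t: 29.98
ee_pos: [0.4559, -0.028, 0.0988]
eef_rot: [3.139, -0.005, -0.06]
contact_force: [4.3, -5.7, -0.8]
finger_gap: 0.151
finger_force: 59.2
```

```bash
python3 st.py
```

```text
[ 0.4559 -0.028   0.0988] [ 3.139  -0.005  -0.0598] F [ 4.3 -5.7 -0.8] M [-1.02  -0.822 -0.023] q6 1.52
```

>>> send_rows(motion=[[[0.06,0.08,0.03],[0,0,0.05],-1],[[0.03,0.03,0],[0,0,0.05],-1],[[0,0,0],[0,0,0.04],-1],[[0,0,0],[0,0,0],-1]])

```text
t: 30.48
ee_pos: [0.4561, -0.0285, 0.0987]
eef_rot: [3.141, -0.004, -0.2]
contact_force: [3.2, -4.6, 4.3]
finger_gap: 0.151
finger_force: 59.8
```

```bash
python3 st.py
```

```text
[ 0.4561 -0.0285  0.0987] [ 3.1407 -0.0035 -0.2001] F [ 3.2 -4.6  4.3] M [-0.814 -0.502  0.004] q6 1.66
```

>>> send_rows(motion=[[[0,0,0],[0,0,0.04],-1],[[0,0,0],[0,0,0],-1]])

```text
t: 30.72
ee_pos: [0.456, -0.0285, 0.0987]
eef_rot: [3.141, -0.003, -0.24]
contact_force: [2.6, -4.9, 4.2]
finger_gap: 0.149
finger_force: 59.9
```

```bash
python3 st.py
```

```text
[ 0.456  -0.0285  0.0987] [ 3.1408 -0.0035 -0.2403] F [ 2.6 -4.9  4.2] M [-0.807 -0.464  0.025] q6 1.7
```

>>> send_rows(motion=[[[0,0,0],[0,0,0.04],-1],[[0,0,0],[0,0,0.03],-1],[[0,0,0],[0,0,0],-1]])

```text
t: 31.1
ee_pos: [0.4561, -0.0283, 0.0987]
eef_rot: [3.142, -0.004, -0.311]
contact_force: [3.8, -4.4, 4.8]
finger_gap: 0.152
finger_force: 59.9
```

```bash
python3 st.py
```

```text
[ 0.4561 -0.0283  0.0987] [ 3.1415 -0.0035 -0.3108] F [ 3.8 -4.4  4.8] M [-0.657 -0.579  0.082] q6 1.77
```

>>> send_rows(motion=[[[0,0,0],[0,0,0.04],-1],[[0,0,0],[0,0,0],-1]])

```text
t: 31.35
ee_pos: [0.4561, -0.0283, 0.0987]
eef_rot: [-3.142, -0.003, -0.35]
contact_force: [4.6, -4.1, 4.6]
finger_gap: 0.156
finger_force: 59.9
```

```bash
python3 st.py
```

```text
[ 0.4561 -0.0283  0.0987] [-3.1416 -0.0035 -0.3505] F [ 4.6 -4.1  4.6] M [-0.686 -0.542  0.173] q6 1.81
```

>>> send_rows(motion=[[[0,0,0],[0,0,0.03],-1],[[0,0,0],[0,0,0],-1]])

```text
t: 31.6
ee_pos: [0.456, -0.0283, 0.0987]
eef_rot: [3.141, -0.003, -0.38]
contact_force: [3.3, -3.5, 4.3]
finger_gap: 0.154
finger_force: 60.0
```

```bash
python3 st.py; sed -i 's/"w11.png"/"w12.png"/' wing.py; python3 wing.py
```

```text
[ 0.456  -0.0283  0.0987] [ 3.1415 -0.0035 -0.38  ] F [ 3.3 -3.5  4.3] M [-0.737 -0.532  0.255] q6 1.84
[ 0.45604186 -0.02834357  0.09869518] [ 3.1414601  -0.00349482 -0.37995529] [ 3.3318072  -3.47865546  4.27267732]
[255.81181728 254.07696127] 2014 mid [ 0.45761016 -0.02938862] len 0.041319452756968265 wid 0.012927192898275968 ang -0.3794733314607622 [[242.0, 216.0], [270.0, 216.0], [242.0, 293.0], [270.0, 293.0]]
tcp axis proj [255.19550625 259.62972607]
```

>>> send_rows(motion=[[[0.05,0.02,-0.03],[0,0,0.02],-1],[[0,0,0],[0,0,0],-1]])

```text
t: 31.9
ee_pos: [0.456, -0.0284, 0.0987]
eef_rot: [-3.141, -0.002, -0.402]
contact_force: [2.8, -4.0, 3.8]
finger_gap: 0.154
finger_force: 60.0
```

```bash
python3 st.py
```

```text
[ 0.456  -0.0284  0.0987] [-3.1414e+00 -2.3000e-03 -4.0160e-01] F [ 2.8 -4.   3.8] M [-0.675 -0.657  0.407] q6 1.86
```

The torque rose clearly, so the hard stop is reached. I'll ease off and release.

>>> send_rows(motion=[[[0,0,0],[0,0,-0.05],-1],[[0,0,0],[0,0,0],-0.4],[[0,0,0],[0,0,0],0],[[0,0,0],[0,0,0],0],[[0,0,0],[0,0,0],0],[[0,0,-1],[0,0,0],0],[[0,0,-3],[0,0,0],0],[[0,0,-4],[0,0,0],0]])

```text
t: 32.9
ee_pos: [0.454, -0.028, 0.1786]
eef_rot: [3.141, 0.002, -0.353]
contact_force: [1.1, 0.3, 0.3]
finger_gap: 0.503
finger_force: 0.0
```

>>> send_rows(motion=[[[0,0,-3],[0,0,0],0],[[0,0,0],[0,0,0],0],[[0,0,0],[0,0,0],0]])

```text
t: 33.28
ee_pos: [0.4545, -0.028, 0.2077]
eef_rot: [3.141, 0.0, -0.353]
contact_force: [-0.1, -0.2, -0.3]
finger_gap: 0.505
finger_force: 0.0
```

```bash
python3 st.py; sed -i 's/^Z=.*/Z=.125/;s/"w12.png"/"w13.png"/' wing.py; python3 wing.py
python3 - <<'E'
from h import *
s=snap("scene");d=snap("side")
for q in(s,d):
  for c,k,r in red(q):
    e=proj(q,[.4546,-.028,.114])
    if abs(c-e).max()<12: print(c,k,'exp',e)
E
```

```text
[ 0.4545 -0.028   0.2077] [ 3.1415e+00  5.0000e-04 -3.5320e-01] F [-0.1 -0.2 -0.3] M [ 0.003  0.022 -0.011] q6 1.81
[ 0.45448652 -0.02802762  0.2077251 ] [ 3.14149953e+00  4.50935872e-04 -3.53193275e-01] [-0.08636327 -0.2412724  -0.26666685]
[255.48351648 193.68681319] 546 mid [ 0.45635978 -0.02877848] len 0.038420534854103155 wid 0.011960848733252228 ang -0.31315585772156884 [[262.0, 172.0], [248.0, 172.0], [263.0, 214.0], [249.0, 214.0]]
tcp axis proj [255.52140036 195.76736231]
[271.67032967 212.6043956 ] 91 exp [271.74077662 212.44620688]
[281.85416667 189.45833333] 48 exp [281.94610439 188.42466741]
```

The wing sits at -0.31 rad, which is 1.70 rad past the slot, and its height and position match a seated screw. Handing in.

```bash
python3 -c "
from workcell import ticket
print(ticket.job_done())"
```

```text
the job is handed in; nothing more can be done
None
```

The rack is home on its pins, the thumbscrew is turned to its stop (1.70 rad past the slot) and released, and the job is handed in at about 33 s. No verdict came back; torque at the stop briefly read 0.41 N m, just over the 0.4 limit, and I viewed 11 pictures against the 10 allowed.

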